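# Sort writing things and bottle tools into their two trays after a tasting

## Task

After the tasting the two trays have got mixed up: sort them, so that the writing things (green pencil and red wax crayon) lie in the blue tray and the bottle tools (wooden thermometer and wing corkscrew) lie in the white tray. Lay each thing down gently, wholly inside its tray with no end on or above the rim. Leave the cellar key, the candle and the notebook where they are.

Things in the scene. Friction and masses are not known exactly. Their poses are not given: they have to be found in the camera images.
- blue_tray: For writing things: blue painted wood, brass corners. Open tray, fixed, outside 190 (its x) x 230 (its y) x 40 mm high, walls and floor 5 mm: inside 180 x 220 mm, inner floor 5 mm above the table. Origin: centre of the underside; label holder on its -x wall. Left or right of the robot, yaw within 0.12 rad.
- white_tray: For bottle tools: white painted metal, dark steel corners. Open tray, fixed, outside 190 (its x) x 230 (its y) x 40 mm high, walls and floor 5 mm: inside 180 x 220 mm, inner floor 5 mm above the table. Origin: centre of the underside; label holder on its -x wall. Left or right of the robot, yaw within 0.12 rad.
- pencil: Green six-sided pencil, 165 mm long, 7.5 mm across, 15 g. Origin: mid-length on the underside, within 2 mm of the centre of mass. Its length runs from point pencil_end through the origin to pencil_tip, 0.14 rad clockwise (from above) of body x. Starts flat in the white (wrong) tray, along the tray's y within 0.15 rad, at tray x -50 to -10 mm. Pinch across the body.
- pencil_tip (a point): The pencil's sharpened tip, 81 mm from the origin, 3.5 mm above the underside.
- pencil_end (a point): The pencil's blunt end, 84 mm from the origin, 3.5 mm above the underside.
- wax_crayon: Thick red wax crayon, 87 mm long, 9 mm across, 20 g, flat on the table nearer the robot. Origin: mid-length on the underside, within 2 mm of the centre of mass. Its length runs from point crayon_end through the origin to crayon_tip, 0.31 rad clockwise (from above) of body x. Pinch across the body.
- crayon_tip (a point): The crayon's pointed tip, 43 mm from the origin, 4 mm above the underside.
- crayon_end (a point): The crayon's blunt end, 44 mm from the origin, 4 mm above the underside.
- wine_thermometer: Flat wooden wine thermometer, 144 (body y) x 37 mm (body x), the wood 4 mm thick, 8 mm at the glass tube, 30 g. Origin: centre of the underside and of mass. Starts flat in the blue (wrong) tray, within 30 mm of its middle, along the tray's y within 0.25 rad. Pinch across the 37 mm width, fingertips almost on the tray floor.
- thermometer_top (a point): Middle of the thermometer's +y end, 72 mm from the origin, 3 mm above the underside.
- thermometer_foot (a point): Middle of the thermometer's -y end, 72 mm from the origin, 3 mm above the underside.
- wing_corkscrew: Pale metal corkscrew, rigid, 170 (body y) x 75 (x) x 35 mm, 0.15 to 0.23 kg, flat on the table between the trays. Origin: mid-length, underside. Key ring at -y, wing ends at +y. Width over the wings 58 mm at y=0, 62 at y=+12, 64 at y=+20; at y=+12 they are 12 to 18 mm above the underside. Centre of mass y=+21. Grip from above across both wings at y=+12, fingertips near the table; no slip.
- corkscrew_ring (a point): Far end of the corkscrew's key ring: body y -83, z +4 mm.
- corkscrew_wing_a (a point): Free end of one wing: body x -33, y +76, z +20 mm.
- corkscrew_wing_b (a point): Free end of the other wing: body x +33, y +76, z +20 mm.
- cellar_key: Bystander, leave alone: old iron cellar key, 95 x 78 x 10 mm, loose on the table at the front left. Origin: centre of the underside.
- candle: Bystander, leave alone: white pillar candle, 64 mm across, 94 mm high, standing loose at the back of the table. Origin: centre of the underside, z up.
- cellar_notebook: Bystander, leave alone: brown notebook, 135 x 90 x 13 mm, loose on the right of the table. Origin: centre of the underside.

How it is judged (in metres and radians):
At the end, for the whole second after the job is handed in: Both ends of pencil and crayon are inside the blue tray's walls, both ends of the thermometer and the ring and both wing ends of the corkscrew inside the white tray's, all under 38 mm above the table (below the rim) and slower than 3 cm/s; key, candle and notebook within 3 cm of their places (x of pencil_tip in the frame of blue_tray between -0.095 and 0.095 m and y of pencil_tip in the frame of blue_tray between -0.115 and 0.115 m and z of pencil_tip in the frame of blue_tray between 0 and 0.038 m and x of pencil_end in the frame of blue_tray between -0.095 and 0.095 m and y of pencil_end in the frame of blue_tray between -0.115 and 0.115 m and z of pencil_end in the frame of blue_tray between 0 and 0.038 m and linear speed of each of pencil, wax_crayon, wine_thermometer, wing_corkscrew below 0.03 m/s and x of crayon_tip in the frame of blue_tray between -0.095 and 0.095 m and y of crayon_tip in the frame of blue_tray between -0.115 and 0.115 m and z of crayon_tip in the frame of blue_tray between 0 and 0.038 m and x of crayon_end in the frame of blue_tray between -0.095 and 0.095 m and y of crayon_end in the frame of blue_tray between -0.115 and 0.115 m and z of crayon_end in the frame of blue_tray between 0 and 0.038 m and x of thermometer_top in the frame of white_tray between -0.095 and 0.095 m and y of thermometer_top in the frame of white_tray between -0.115 and 0.115 m and z of thermometer_top in the frame of white_tray between 0 and 0.038 m and x of thermometer_foot in the frame of white_tray between -0.095 and 0.095 m and y of thermometer_foot in the frame of white_tray between -0.115 and 0.115 m and z of thermometer_foot in the frame of white_tray between 0 and 0.038 m and x of corkscrew_ring in the frame of white_tray between -0.095 and 0.095 m and y of corkscrew_ring in the frame of white_tray between -0.115 and 0.115 m and z of corkscrew_ring in the frame of white_tray between 0 and 0.038 m and x of corkscrew_wing_a in the frame of white_tray between -0.095 and 0.095 m and y of corkscrew_wing_a in the frame of white_tray between -0.115 and 0.115 m and z of corkscrew_wing_a in the frame of white_tray between 0 and 0.038 m and x of corkscrew_wing_b in the frame of white_tray between -0.095 and 0.095 m and y of corkscrew_wing_b in the frame of white_tray between -0.115 and 0.115 m and z of corkscrew_wing_b in the frame of white_tray between 0 and 0.038 m and distance of each of cellar_key, candle, cellar_notebook from where it was at the start of the episode below 0.03 m); the robot touches nothing.
It fails at once if one of the four things is thrown or dropped into its tray from well above the rim (it falls inside the tray faster than 1 m/s) ((x of pencil in the frame of blue_tray between -0.095 and 0.095 m and y of pencil in the frame of blue_tray between -0.115 and 0.115 m and z of pencil in the frame of blue_tray between 0 and 0.04 m and linear speed of pencil above 1 m/s) or (x of wax_crayon in the frame of blue_tray between -0.095 and 0.095 m and y of wax_crayon in the frame of blue_tray between -0.115 and 0.115 m and z of wax_crayon in the frame of blue_tray between 0 and 0.04 m and linear speed of wax_crayon above 1 m/s) or (x of wine_thermometer in the frame of white_tray between -0.095 and 0.095 m and y of wine_thermometer in the frame of white_tray between -0.115 and 0.115 m and z of wine_thermometer in the frame of white_tray between 0 and 0.04 m and linear speed of wine_thermometer above 1 m/s) or (x of wing_corkscrew in the frame of white_tray between -0.095 and 0.095 m and y of wing_corkscrew in the frame of white_tray between -0.115 and 0.115 m and z of wing_corkscrew in the frame of white_tray between 0 and 0.04 m and linear speed of wing_corkscrew above 1 m/s)).
It fails at once if the cellar key, the candle or the notebook is shifted by more than 3 cm (distance of any of cellar_key, candle, cellar_notebook from where it was at the start of the episode above 0.03 m).
It fails at once if the candle is tipped (angle between candle's own z axis and vertical above 0.35 rad).
It also fails if it takes over 69 s, if anything falls off the work surface, if the arm or the gripper's body presses on something with over 40 N, if the wrist force passes 120 N, or if a joint passes its speed limit or range.

## Robot

A 6-joint arm with a two-finger parallel gripper is mounted at the origin on a cart in front of the work surface, level with it; the furniture and walls round the work are solid. World frame = base frame: x ahead of the robot, y to its left, z up, the work surface at z = 0. Lengths are in mm, angles in degrees, forces in N, time in s.
With the tool pointing down it reaches from about 300 to 850 mm from the base axis. Payload 4.2 kg.
Tool frame: the origin (TCP) lies midway between the tips of the shut fingers; the grasp point (between the pads) lies 19 mm behind it; z points along the fingers, y is the line along which they close (so a half turn about z gives the same grasp; the last joint's range is limited). The gripper opens to 91 mm and grips with 3 to 60 N. Pads are 32 mm wide; open, the fingers measure 118 mm over their backs; the gripper's body (76 mm by 178 mm) begins 60 mm behind the grasp point.
Start: joints at [74.771, 18.312, 89.639, -0, 72.044, -1.146], TCP at [139.917, 557.733, 213.976] pointing down, gripper open.
Joint ranges: [-177.97, 177.97], [-48.28, 115.42], [12.27, 149.76], [-77.06, 257.06], [2.81, 150.46], [-146.56, 146.56]. Speed limits (degrees/s): [147.25, 147.25, 180, 180, 180, 180].

## Interface

Orientations are given as [roll, pitch, yaw] about the fixed x, y, z axes, in that order (R = Rz(yaw) Ry(pitch) Rx(roll)).
In Python, from workcell import env gives the robot as it stands.
- The arm moves only by the shell command python3 -m jog 'ROWS' [FORCE]. ROWS is a JSON object of lists of equal length, an entry for each row: "jaw": the finger opening in mm, from 0 to 91.2; "slide": the shift along the tool's x, y, z in units of 30 mm (1.0 is 30 mm), a list of three; "spin": the turn about the tool's z in units of 8 degrees (1.0 is 8 degrees). In form: {"jaw": [jaw, ...], "slide": [[dx, dy, dz], ...], "spin": [spin, ...]}. A call has 1 to 10 rows; each row shifts and turns the commanded pose from where the row before left it, along the tool's axes as they then stand; what a row does not reach is not made up. A row lasts 1/10 s, in which the tool goes at most 50 mm and 8.59 degrees, less where a joint would pass 70% of its speed; a pose out of reach is approached as far as the arm can. A call is refused whole if a number of a shift passes 1 or a number of a turn 1, either way. A call with a gripper value outside its range is refused whole. The fingers move at their own pace and stop on an object; FORCE is the grip in N (left out, the last holds). Time passes only in rows, so rows that do not move let the fingers close. It gives the time, the measured TCP pose, the force, the opening and the grip force at its end, in the units of the state.
- env.state(): the state, without advancing time (a new reading comes with each control period).
- env.grab_frame(name): name is "scene" or "top" or "wrist"; returns the picture (400x640x3 uint8, red, green, blue); there is no depth.
- env.camera_model(name): a dict with "fx", "fy", "cx", "cy" (pixels), "camera_from_world" (4x4, takes a point from world to camera coordinates). Camera axes: x right, y up, looking along -z (the intrinsics and any distortion apply to the point x, -y, -z); pixel columns grow to the right and rows downward; lengths in mm; the calibration is good to about 2 mm. The wrist camera is an equidistant fisheye: a pixel r from the principal point sees the ray r / f radians off the axis. A picture is of the moment at which its call begins: read the wrist's pose just before it. camera_model takes no time and is no camera call; for the wrist camera it gives the pose at the moment of the call.
- env.job_done(): hands the job in; it is judged then, once.
The state is a dict: "time_s": time; "qpos": joint angles; "qvel": joint speeds; "effort": joint torques, N m; "ee_pos": TCP position; "ee_rot": TCP orientation; "force": force on the tool from outside, world axes, zero at the start; "torque": the same for the moment, N m; "gripper_width": finger opening in mm; "gripper_force": force on a finger pad.
Only numpy, scipy, OpenCV 4.12 (cv2) and the standard library are available. Lean on these libraries where they do the work, as an engineer would, in place of code of your own. Each camera call takes 0.05 s, during which the arm holds its last target. There are 200 camera calls.

## Working session

There is one attempt and no reset: what is moved stays moved. The work goes in short steps, Python scripts to look and compute and a shell command to move; the robot and the scene stay as the last step left them, time stands still between calls to the robot, and variables do not carry over. Pictures are saved under pics/ and viewed, at most 11 in all, crops included, and the job is handed in when it is done.

```bash
ls; mkdir -p pics
python3 - <<'E'
from workcell import env
import cv2
s=env.state(); print(s)
for n in ("top","scene"):
    im=env.grab_frame(n); cv2.imwrite(f"pics/{n}0.png",im[:,:,::-1])
    m=env.camera_model(n); print(n,m)
E
```

```text
pics
{'time_s': 0.0, 'qpos': array([ 7.47699496e+01,  1.83527773e+01,  8.97074782e+01, -1.49447929e-03,
        7.20423529e+01, -1.14505089e+00]), 'qvel': array([ 0.08513439, -0.05338231, -0.01146986,  0.05903169, -0.01367693,
        0.01685798]), 'effort': array([ 2.91235992e-04, -4.12468386e+01, -2.31980610e+01,  7.26551330e-02,
        4.56508552e-02, -1.38732939e-04]), 'ee_pos': array([139.79870844, 557.22543586, 213.10161757]), 'ee_rot': array([-1.79897384e+02, -6.29918086e-04,  1.65915462e+02]), 'force': array([-0.36641165, -0.40136393,  0.09270602]), 'torque': array([ 0.01026722, -0.00174105,  0.02563258]), 'gripper_force': 0.0, 'gripper_width': 91.10600175971197}
top {'fx': 443.16147132812364, 'fy': 443.16147132812364, 'cx': 318.3997019162467, 'cy': 197.535073848218, 'camera_from_world': array([[-8.26640108e-02, -9.96571884e-01,  3.33797230e-03,
        -2.24701163e+01],
       [ 8.87817667e-01, -7.21206689e-02,  4.54508964e-01,
        -5.53698775e+02],
       [-4.52710118e-01,  4.05350447e-02,  8.90735909e-01,
        -1.25569505e+03],
       [ 0.00000000e+00,  0.00000000e+00,  0.00000000e+00,
         1.00000000e+00]])}
scene {'fx': 483.52329114117475, 'fy': 483.52329114117475, 'cx': 315.79184027309725, 'cy': 198.9317257975336, 'camera_from_world': array([[ 7.87650741e-01, -6.16117516e-01,  2.34896784e-03,
        -5.13379452e+02],
       [ 4.51372730e-01,  5.79625991e-01,  6.78451450e-01,
        -2.52149628e+02],
       [-4.19367345e-01, -5.33322527e-01,  7.34641486e-01,
        -1.30968609e+03],
       [ 0.00000000e+00,  0.00000000e+00,  0.00000000e+00,
         1.00000000e+00]])}
```

View pics/top0.png

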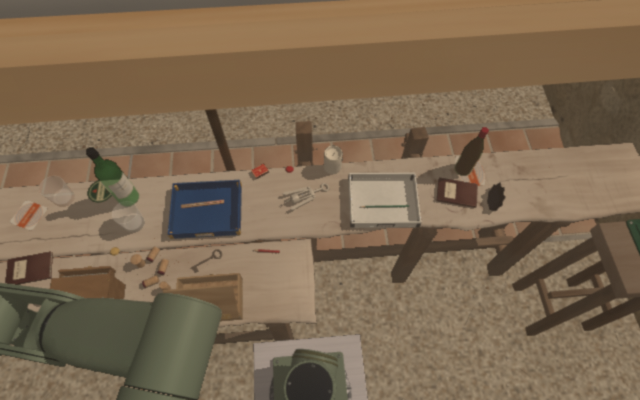

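```bash
cat > h.py <<'E'
from workcell import env
import numpy as np, cv2
def ray(m,uv):
    u,v=uv; x=(u-m["cx"])/m["fx"]; y=(v-m["cy"])/m["fy"]
    return np.array([x,-y,-1.])
def fray(m,uv):
    x=(uv[0]-m["cx"])/m["fx"]; y=(uv[1]-m["cy"])/m["fy"]; r=np.hypot(x,y)
    k=np.sin(r)/r if r>1e-9 else 1.
    return np.array([x*k,-y*k,-np.cos(r)])
def pt(m,uv,z=0,fish=False):
    d=(fray if fish else ray)(m,uv); T=np.linalg.inv(m["camera_from_world"])
    o=T[:3,3]; d=T[:3,:3]@d; return o+d*(z-o[2])/d[2]
def pix(m,p,fish=False):
    c=m["camera_from_world"]@np.r_[p,1.]; x,y,z=c[0],-c[1],-c[2]
    if fish:
        r=np.hypot(x,y); t=np.arctan2(r,z); return np.array([m["cx"]+m["fx"]*x/r*t,m["cy"]+m["fy"]*y/r*t])
    return np.array([m["cx"]+m["fx"]*x/z,m["cy"]+m["fy"]*y/z])
E
python3 - <<'E'
import cv2
from h import *
im=cv2.imread("pics/top0.png")
cv2.imwrite("pics/topc.png",cv2.resize(im[140:275,160:430],None,fx=2.96,fy=2.96,interpolation=cv2.INTER_CUBIC))
m=env.camera_model("top")
for n,p,z in (("bt",(206,210),0),("wt",(384,200),0),("cork",(302,196),0),("cray",(268,251),4),("candle",(333,160),47),("key",(208,260),0),("note",(457,192),0)): print(n,pt(m,p,z).round())
E
```

```text
bt [601. 313.   0.]
wt [ 590. -299.    0.]
cork [628. -17.   0.]
cray [434. 106.   4.]
candle [ 737. -135.   47.]
key [420. 301.   0.]
note [ 600. -559.    0.]
```

View pics/scene0.png

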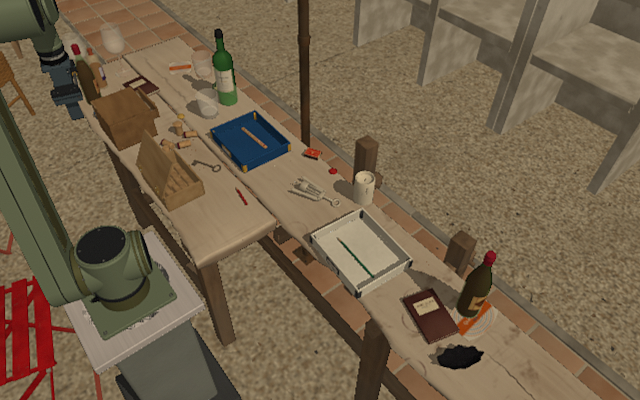

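View pics/topc.png

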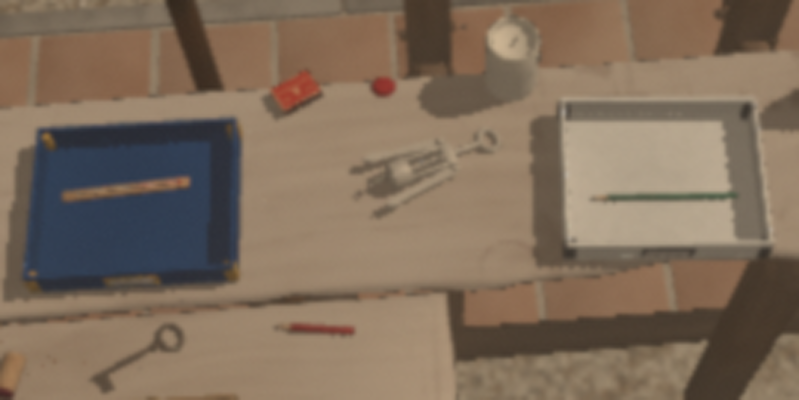

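The top view shows the blue tray on the left, holding the thermometer, and the white tray on the right, holding the pencil. The corkscrew lies between them with its ring to the right, the crayon is at full-image pixel (268,251), and both label holders face the robot. I'll compute coarse poses and start turning the gripper.

```bash
python3 - <<'E'
from h import *
m=env.camera_model("top")
P={"bt FL":(40,128,40),"bt FR":(238,122,40),"bt NL":(30,275,40),"bt NR":(236,270,40),
"wt FL":(562,102,40),"wt FR":(754,99,40),"wt NL":(568,246,40),"wt NR":(770,242,40),
"th L":(62,196,9),"th R":(190,182,9),"pen tip":(590,199,9),"pen end":(736,196,9),
"cr tip":(275,327,4),"cr end":(354,331,4),"ring":(496,137,4),"w1":(352,170,20),"w2":(376,213,20),"worm":(358,194,10)}
for n,(u,v,z) in P.items(): print(n,pt(m,(u/2.96+160-.33,v/2.96+140-.33),z).round(1))
E
python3 -m jog '{"jaw":[60,60,60,60,60,60,60,60,60,60],"slide":[[0,0,0],[0,0,0],[0,0,0],[0,0,0],[0,0,0],[0,0,0],[0,0,0],[0,0,0],[0,0,0],[0,0,0]],"spin":[1,1,1,1,1,1,1,1,1,0.5]}' 20
```

```text
bt FL [693.6 418.9  40. ]
bt FR [683.1 190.8  40. ]
bt NL [509.4 417.7  40. ]
bt NR [497.1 193.4  40. ]
wt FL [ 679.3 -187.    40. ]
wt FR [ 665.2 -411.9   40. ]
wt NL [ 496.  -172.6   40. ]
wt NR [ 482.6 -396.4   40. ]
th L [619.3 397.8   9. ]
th R [625.5 251.1   9. ]
pen tip [ 566.1 -208.5    9. ]
pen end [ 556.3 -377.1    9. ]
cr tip [441.  156.3   4. ]
cr end [429.3  69.8   4. ]
ring [ 658.6 -108.3    4. ]
w1 [620.2  62.7  20. ]
w2 [563.1  37.9  20. ]
worm [593.7  57.7  10. ]
time_s: 1.1
ee_pos: [139.8, 557.4, 213.4]
ee_rot: [-180.0, 0.1, 89.7]
force: [0.4, -0.8, -0.3]
gripper_width: 59.8
gripper_force: 0.0
```

```bash
python3 -m jog '{"jaw":[60,60,60,60,60,60,60,60,60],"slide":[[0,0,-1],[0,0.5,-1],[-0.46,0.95,0],[-0.46,0.95,0],[-0.46,0.95,0],[-0.46,0.95,0],[-0.46,0.95,0],[-0.46,0.95,0],[-0.46,0.95,0]],"spin":[0,0,0,0,0,0,0,0,-0.3]}' >/dev/null
python3 -m jog '{"jaw":[60,60,60,60,60,60,60,60,60,60],"slide":[[-0.46,0.95,0],[-0.46,0.95,0],[-0.46,0.95,0],[-0.46,0.95,0],[-0.46,0.95,0],[-0.46,0.95,0],[-0.46,0.95,0],[-0.46,0.95,1],[-0.46,0.95,1],[0,0,0.5]],"spin":[0,0,0,0,0,0,0,0,0,0]}'
python3 - <<'E'
from h import *
im=env.grab_frame("wrist"); cv2.imwrite("pics/w1.png",im[:,:,::-1]); m=env.camera_model("wrist"); np.save("w1.npy",m,allow_pickle=True)
print(np.linalg.inv(m["camera_from_world"]).round(2),m["fx"])
print(env.state()["ee_pos"])
E
```

```text
time_s: 3.0
ee_pos: [617.7, 344.0, 194.3]
ee_rot: [-179.8, 0.2, 92.1]
force: [0.6, 0.5, -0.9]
gripper_width: 60.0
gripper_force: 0.0
[[ 1.0000e+00 -4.0000e-02 -0.0000e+00  6.1522e+02]
 [ 4.0000e-02  9.7000e-01  2.5000e-01  4.1244e+02]
 [-1.0000e-02 -2.5000e-01  9.7000e-01  3.6272e+02]
 [ 0.0000e+00  0.0000e+00  0.0000e+00  1.0000e+00]] 309.70691628693146
[615.15920081 344.55352094 192.37288264]
```

View pics/w1.png

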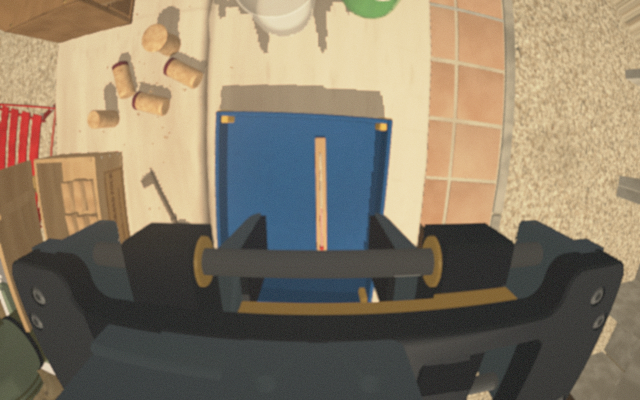

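Run:
```python
from h import *
im=cv2.imread("pics/w1.png")[100:300,205:405]
cv2.imwrite("pics/w1c.png",cv2.resize(im,(600,600),interpolation=cv2.INTER_CUBIC))
```

```text
(no output)
```

View pics/w1c.png

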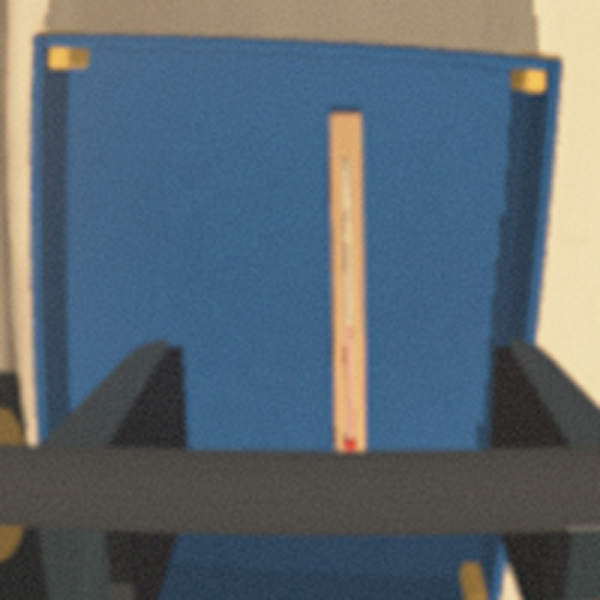

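Run:
```python
from h import *
m=np.load("w1.npy",allow_pickle=True).item()
for n,c,z in (("th L",(346,112),9),("th R",(351,450),9),("edge l",(329,250),9),("edge r",(362,250),9),("NL",(38,37),40),("FL",(562,62),40),("Nlow",(36,300),40),("Flow",(546,300),40)):
    print(n,pt(m,(205+c[0]/3-.33,100+c[1]/3-.33),z,True).round(1))
```

```text
th L [615.8 397.    9. ]
th R [623.3 260.    9. ]
edge l [611.3 343.4   9. ]
edge r [624.1 343.9   9. ]
NL [505.2 423.6  40. ]
FL [690.5 420.1  40. ]
Nlow [503.1 326.9  40. ]
Flow [691.  334.3  40. ]
```

```bash
python3 -m jog '{"jaw":[60,60,60,60,60,60,60,60],"slide":[[-0.65,0.13,0],[0,0,1],[0,0,1],[0,0,1],[0,0,1],[0,0,1],[0,0,0.8],[0,0,0]],"spin":[-0.1,0,0,0,0,0,0,0]}'
```

```text
time_s: 3.85
ee_pos: [617.5, 326.9, 21.3]
ee_rot: [-179.6, 0.2, 93.1]
force: [-1.0, 0.7, 0.2]
gripper_width: 60.1
gripper_force: 0.0
```

```bash
python3 -m jog '{"jaw":[60,60,60,60],"slide":[[0,0,0.3],[0,0,0.13],[0,0,0],[0,0,0]],"spin":[0,0,0,0]}'
python3 -m jog '{"jaw":[0,0,0,0,0,0],"slide":[[0,0,0],[0,0,0],[0,0,0],[0,0,0],[0,0,0],[0,0,0]],"spin":[0,0,0,0,0,0]}' 12
```

```text
time_s: 4.25
ee_pos: [620.8, 328.1, 13.1]
ee_rot: [179.9, -0.0, 93.1]
force: [0.6, 0.3, -0.6]
gripper_width: 60.0
gripper_force: 0.0
time_s: 4.85
ee_pos: [620.3, 327.8, 12.1]
ee_rot: [-180.0, -0.0, 93.1]
force: [0.4, 0.1, 0.1]
gripper_width: 14.8
gripper_force: 0.0
```

```bash
python3 -m jog '{"jaw":[40,40,40,40,40,40],"slide":[[0,0,0],[0,0,0],[0,0,0.1],[0,0,0.08],[0,0,0],[0,0,0]],"spin":[0,0,0,0,0,0]}'
python3 -m jog '{"jaw":[0,0,0,0,0,0,0],"slide":[[0,0,0],[0,0,0],[0,0,0],[0,0,0],[0,0,0],[0,0,0],[0,0,0]],"spin":[0,0,0,0,0,0,0]}' 12
```

```text
time_s: 5.45
ee_pos: [620.2, 327.7, 6.5]
ee_rot: [-180.0, 0.0, 93.1]
force: [0.0, -0.0, -0.8]
gripper_width: 40.1
gripper_force: 0.0
time_s: 6.15
ee_pos: [620.4, 327.8, 6.8]
ee_rot: [180.0, -0.0, 93.1]
force: [0.5, -0.1, 0.2]
gripper_width: 11.9
gripper_force: 12.0
```

```bash
python3 -m jog '{"jaw":[0,0,0,0,0,0,0,0,0,0],"slide":[[0,0,-0.5],[0,0,-1],[0,0,-1],[0,0,-1],[-0.5,0,-0.7],[-1,0,0],[-1,0,0],[-1,0,0],[-1,0,0],[-1,0,0]],"spin":[0,0,0,0,0,0,0,0,0,0]}' 15
python3 -m jog '{"jaw":[0,0,0,0,0,0,0,0,0,0],"slide":[[-1,0,0],[-1,0,0],[-1,0,0],[-1,0,0],[-1,0,0],[-1,0,0],[-1,0,0],[-1,0,0],[-1,0,0],[-1,0,0]],"spin":[0.45,0.45,0,0,0,0,0,0,0,0]}'
python3 -m jog '{"jaw":[0,0,0,0,0,0],"slide":[[-1,0,0],[-1,0,0],[-1,0,0],[-0.7,0,0],[0,0,0],[0,0,0]],"spin":[0,0,0,0,0,0]}'
python3 - <<'E'
from h import *
print(env.state()["ee_pos"])
im=env.grab_frame("wrist"); m=env.camera_model("wrist"); np.save("w2.npy",m,allow_pickle=True)
t=env.grab_frame("top")
a=cv2.resize(im[60:300,180:460,::-1],None,fx=2.5,fy=2.5,interpolation=cv2.INTER_CUBIC)
cv2.imwrite("pics/w2.png",a); cv2.imwrite("pics/t2.png",t[:,:,::-1])
E
```

```text
time_s: 7.15
ee_pos: [629.3, 161.9, 133.9]
ee_rot: [179.9, -0.0, 93.1]
force: [0.7, -0.9, 0.2]
gripper_width: 11.6
gripper_force: 15.0
time_s: 8.15
ee_pos: [613.5, -137.6, 133.9]
ee_rot: [179.9, 0.0, 85.9]
force: [0.4, 0.4, -1.0]
gripper_width: 11.7
gripper_force: 15.0
time_s: 8.75
ee_pos: [605.6, -247.0, 133.3]
ee_rot: [180.0, -0.0, 85.9]
force: [0.4, 1.1, 0.0]
gripper_width: 11.9
gripper_force: 15.0
[ 605.61046735 -247.02245454  133.32887293]
```

View pics/w2.png

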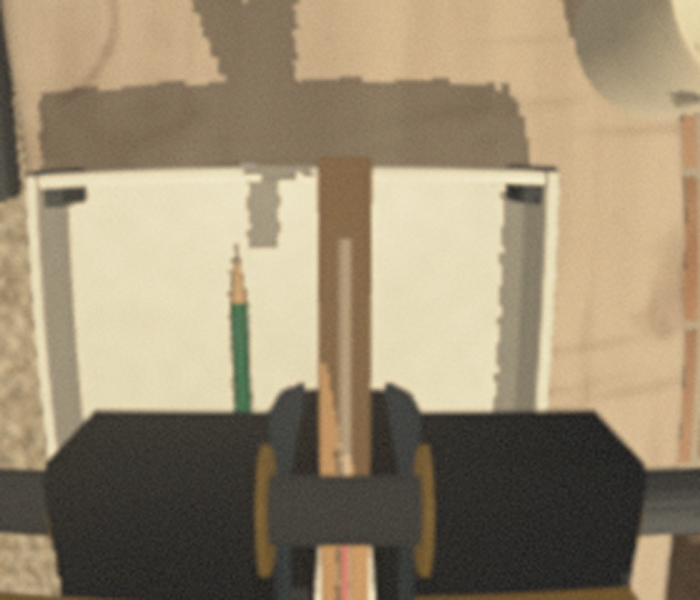

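The thermometer is held straight. The near-left white rim corner is at crop (30,175), the far-left one at (555,170), and the pencil tip at (237,245).

Run:
```python
from h import *
m=np.load("w2.npy",allow_pickle=True).item()
for n,c,z in (("NL",(29,173),40),("FL",(556,169),40),("Nlow",(47,440),40),("Flow",(545,410),40),("tip",(237,245),8.5),("pen",(243,410),9),("th L",(345,158),130)):
    print(n,pt(m,(180+c[0]/2.5-.3,60+c[1]/2.5-.3),z,True).round(1))
```

```text
NL [ 499.5 -171.2   40. ]
FL [ 684.8 -185.2   40. ]
Nlow [ 491.1 -271.4   40. ]
Flow [ 679.  -272.2   40. ]
tip [ 568.4 -207.5    8.5]
pen [ 564.1 -273.8    9. ]
th L [ 611.9 -178.4  130. ]
```

```bash
python3 -m jog '{"jaw":[0,0,0,0,0,0,0,0,0],"slide":[[-0.74,0.65,0],[-0.74,0.65,0],[0,0,1],[0,0,1],[0,0,1],[0,0,0.6],[0,0,0.3],[0,0,0],[0,0,0]],"spin":[0,0,0,0,0,0,0,0,0]}'
```

```text
time_s: 9.75
ee_pos: [642.3, -293.9, 16.8]
ee_rot: [179.9, 0.0, 86.0]
force: [-0.7, 0.2, -0.0]
gripper_width: 11.6
gripper_force: 15.0
```

```bash
python3 -m jog '{"jaw":[0,0,0,22,22,22,22],"slide":[[0,0,0.2],[0,0,0.11],[0,0,0],[0,0,0],[0,0,0],[0,0,0],[0,0,0]],"spin":[0,0,0,0,0,0,0]}'
python3 -m jog '{"jaw":[22,22,22,30,30,30,30,30,30],"slide":[[0,0,-0.3],[0,0,-0.7],[0,0,-0.5],[0,-0.9,0],[0,-0.9,0],[0,-0.83,0],[0,0,0.7],[0,0,0.4],[0,0,0]],"spin":[0,0,0,0,0,0,0,0,0]}'
python3 -m jog '{"jaw":[30,30],"slide":[[0,0,0],[0,0,0]],"spin":[0,0]}'
```

```text
time_s: 10.45
ee_pos: [641.3, -294.1, 6.3]
ee_rot: [-180.0, -0.0, 85.9]
force: [-0.3, -0.2, -0.3]
gripper_width: 22.0
gripper_force: 0.0
time_s: 11.35
ee_pos: [562.0, -288.0, 17.0]
ee_rot: [-179.9, -0.1, 85.9]
force: [-0.1, 0.1, 0.0]
gripper_width: 29.9
gripper_force: 0.0
time_s: 11.55
ee_pos: [563.7, -288.8, 18.9]
ee_rot: [179.9, 0.0, 85.9]
force: [0.6, 0.2, -0.1]
gripper_width: 30.0
gripper_force: 0.0
```

```bash
python3 -m jog '{"jaw":[30,30,30,30],"slide":[[0,0,0.3],[0,0,0.1],[0,0,0],[0,0,0]],"spin":[0,0,0,0]}'
python3 -m jog '{"jaw":[0,0,0,0,0,0],"slide":[[0,0,0],[0,0,0],[0,0,0],[0,0,0],[0,0,0],[0,0,0]],"spin":[0,0,0,0,0,0]}' 10
```

```text
time_s: 11.95
ee_pos: [562.6, -288.4, 6.1]
ee_rot: [-180.0, -0.0, 85.9]
force: [0.3, -0.7, 0.7]
gripper_width: 29.6
gripper_force: 0.0
time_s: 12.55
ee_pos: [562.7, -288.5, 6.4]
ee_rot: [180.0, -0.0, 85.9]
force: [-0.3, 0.0, 0.7]
gripper_width: 6.6
gripper_force: 10.0
```

```bash
python3 -m jog '{"jaw":[0,0,0,0,0,0,0,0,0,0],"slide":[[0,0,-0.5],[0,0,-1],[0,0,-1],[0,0,-1],[0.5,0,-0.7],[1,-0.045,0],[1,-0.045,0],[1,-0.045,0],[1,-0.045,0],[1,-0.045,0]],"spin":[0,0,0,0,0,-0.25,0,0,0,0]}'
python3 -m jog '{"jaw":[0,0,0,0,0,0,0,0,0,0],"slide":[[1,-0.045,0],[1,-0.045,0],[1,-0.045,0],[1,-0.045,0],[1,-0.045,0],[1,-0.045,0],[1,-0.045,0],[1,-0.045,0],[1,-0.045,0],[1,-0.045,0]],"spin":[0,0,0,0,0,0,0,0,0,0]}'
python3 -m jog '{"jaw":[0,0,0,0,0,0,0],"slide":[[1,-0.045,0],[1,-0.045,0],[1,-0.045,0],[0.8,0,0],[0.5,0,0],[0,0,0],[0,0,0]],"spin":[0,0,0,0,0,0,0]}'
python3 - <<'E'
from h import *
print(env.state()["ee_pos"])
im=env.grab_frame("wrist"); m=env.camera_model("wrist"); np.save("w3.npy",m,allow_pickle=True)
a=cv2.resize(im[60:300,180:460,::-1],None,fx=2.5,fy=2.5,interpolation=cv2.INTER_CUBIC)
cv2.imwrite("pics/w3.png",a)
E
```

```text
time_s: 13.55
ee_pos: [563.3, -122.2, 132.3]
ee_rot: [180.0, -0.0, 87.9]
force: [0.0, -0.0, -0.4]
gripper_width: 6.4
gripper_force: 10.0
time_s: 14.55
ee_pos: [560.7, 178.1, 132.3]
ee_rot: [-180.0, -0.0, 87.9]
force: [1.4, 0.2, -0.8]
gripper_width: 6.4
gripper_force: 10.0
time_s: 15.25
ee_pos: [561.4, 305.2, 132.1]
ee_rot: [-180.0, 0.1, 87.9]
force: [-0.3, -1.2, -0.2]
gripper_width: 6.5
gripper_force: 10.0
[561.35649511 305.2147985  132.12954453]
```

View pics/w3.png

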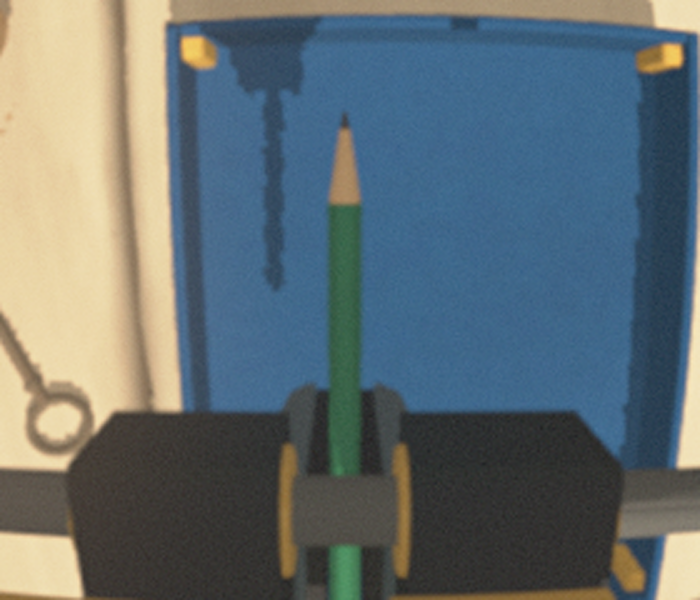

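```bash
python3 - <<'E'
from h import *
m=np.load("w3.npy",allow_pickle=True).item()
for n,c,z in (("NL",(167,24),40),("FL",(698,32),40),("tip",(345,117),135)):
    print(n,pt(m,(180+c[0]/2.5-.3,60+c[1]/2.5-.3),z,True).round(1))
E
python3 -m jog '{"jaw":[0,0,0,0,0,0,0,0,0],"slide":[[0,0,1],[0,0,1],[0,0,1],[0,0,0.6],[0,0,0.3],[0,0,0],[0,0,0],[0,0,0],[0,0,0]],"spin":[0,0,0,0,0,0,0,0,0]}'
```

```text
NL [506.7 423.7  40. ]
FL [694.2 420.   40. ]
tip [565.7 381.8 135. ]
time_s: 16.2
ee_pos: [562.2, 306.3, 16.6]
ee_rot: [179.9, -0.1, 87.9]
force: [0.2, 0.7, 0.4]
gripper_width: 6.6
gripper_force: 10.0
```

```bash
python3 -m jog '{"jaw":[0,0,0,20,20,20],"slide":[[0,0,0.2],[0,0,0.11],[0,0,0],[0,0,0],[0,0,0],[0,0,0]],"spin":[0,0,0,0,0,0]}'
python3 -m jog '{"jaw":[20,20,20,20,40,40,40,40,40,40],"slide":[[0,0,-0.3],[0,0,-0.8],[0,0,-1],[0,0,-1],[0,0,-0.5],[-0.865,-0.41,0],[-0.865,-0.41,0],[-0.865,-0.41,0],[-0.865,-0.41,0],[-0.865,-0.41,0]],"spin":[0,0,0,0,0.7,0,0,0,0,0]}'
python3 -m jog '{"jaw":[40,40,40,40,40,40],"slide":[[-0.865,-0.41,0],[-0.865,-0.41,0],[-0.865,-0.41,0],[0,0,0],[0,0,0],[0,0,0]],"spin":[0,0,0,0,0,0]}'
python3 - <<'E'
from h import *
print(env.state()["ee_pos"])
im=env.grab_frame("wrist"); m=env.camera_model("wrist"); np.save("w4.npy",m,allow_pickle=True)
a=cv2.resize(im[60:300,180:460,::-1],None,fx=2.5,fy=2.5,interpolation=cv2.INTER_CUBIC)
cv2.imwrite("pics/w4.png",a)
E
```

```text
time_s: 16.8
ee_pos: [561.4, 305.9, 5.8]
ee_rot: [-180.0, 0.0, 87.9]
force: [-0.3, -0.4, 0.8]
gripper_width: 19.7
gripper_force: 0.0
time_s: 17.8
ee_pos: [482.7, 184.8, 114.8]
ee_rot: [179.9, -0.0, 82.3]
force: [0.9, 0.8, 0.1]
gripper_width: 40.1
gripper_force: 0.0
time_s: 18.4
ee_pos: [437.3, 114.0, 114.6]
ee_rot: [179.9, -0.1, 82.3]
force: [0.3, -0.7, 0.0]
gripper_width: 39.9
gripper_force: 0.0
[437.28830003 113.98881391 114.57657162]
```

View pics/w4.png

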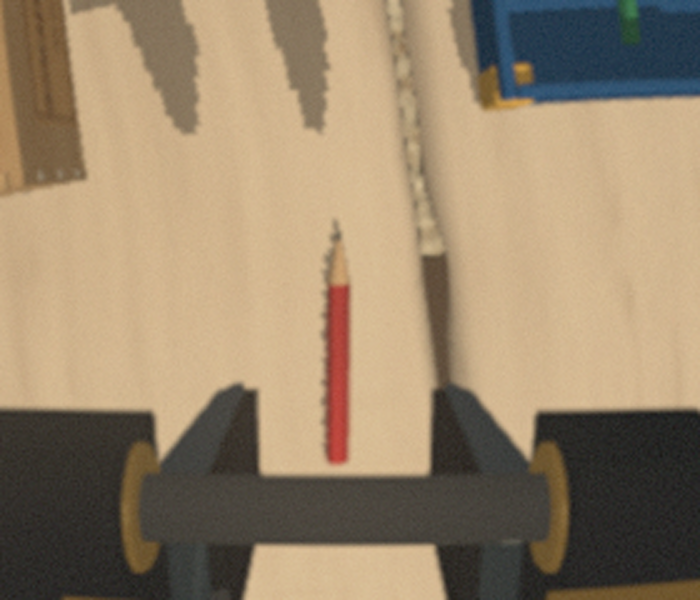

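Run:
```python
from h import *
m=np.load("w4.npy",allow_pickle=True).item()
for n,c,z in (("tip",(336,224),4),("end",(338,462),4),("gap",(440,330),0)):
    print(n,pt(m,(180+c[0]/2.5-.3,60+c[1]/2.5-.3),z,True).round(1))
```

```text
tip [441.7 159.    4. ]
end [429.9  67.7   4. ]
gap [475.2 113.9   0. ]
```

```bash
python3 -m jog '{"jaw":[30,30,30,30,30,30,30],"slide":[[0,-0.05,1],[0,0,1],[0,0,1],[0,0,0.4],[0,0,0],[0,0,0],[0,0,0]],"spin":[0,0,0,0,0,0,0]}'
```

```text
time_s: 19.15
ee_pos: [435.9, 114.1, 12.9]
ee_rot: [179.9, -0.1, 82.3]
force: [0.4, 0.4, -0.3]
gripper_width: 30.1
gripper_force: 0.0
```

```bash
python3 -m jog '{"jaw":[30,30,30,0,0,0,0,0,0],"slide":[[0,0,0.25],[0,0,0.1],[0,0,0],[0,0,0],[0,0,0],[0,0,0],[0,0,0],[0,0,0],[0,0,0]],"spin":[0,0,0,0,0,0,0,0,0]}' 10
python3 -m jog '{"jaw":[0,0,0,0,0,0,0,0,0,0],"slide":[[0,0,-0.4],[0,0,-1],[0,0,-1],[0,0,-1],[0,0,-0.4],[0.735,0.69,0],[0.735,0.69,0],[0.735,0.69,0],[0.735,0.69,0],[0.735,0.69,0]],"spin":[0,0,0,0,-0.7,0,0,0,0,0]}'
python3 -m jog '{"jaw":[0,0,0,0,0,0,0],"slide":[[0.735,0.69,0],[0.735,0.69,0],[0.735,0.69,0],[0.735,0.69,0],[0,0,0],[0,0,0],[0,0,0]],"spin":[0,0,0,0,0,0,0]}'
```

```text
time_s: 20.05
ee_pos: [434.9, 113.6, 1.6]
ee_rot: [180.0, -0.0, 82.3]
force: [0.3, 0.6, 1.2]
gripper_width: 7.9
gripper_force: 10.0
time_s: 21.05
ee_pos: [542.8, 220.8, 115.3]
ee_rot: [-180.0, 0.0, 87.9]
force: [0.6, -0.9, -0.1]
gripper_width: 7.7
gripper_force: 10.0
time_s: 21.75
ee_pos: [627.2, 304.3, 115.2]
ee_rot: [-179.9, 0.1, 87.9]
force: [-0.5, -0.4, 0.2]
gripper_width: 8.4
gripper_force: 10.0
```

```bash
python3 -m jog '{"jaw":[0,0,0,0,0,0,0],"slide":[[0.06,0.06,1],[0,0,1],[0,0,0.8],[0,0,0.45],[0,0,0],[0,0,0],[0,0,0]],"spin":[0,0,0,0,0,0,0]}'
python3 -m jog '{"jaw":[0,0,0,24,24,24],"slide":[[0,0,0.2],[0,0,0.11],[0,0,0],[0,0,0],[0,0,0],[0,0,0]],"spin":[0,0,0,0,0,0]}'
```

```text
time_s: 22.45
ee_pos: [631.1, 307.2, 20.0]
ee_rot: [179.8, -0.1, 87.9]
force: [0.3, -1.2, -1.1]
gripper_width: 8.2
gripper_force: 10.0
time_s: 23.05
ee_pos: [630.2, 307.0, 8.9]
ee_rot: [180.0, -0.0, 87.9]
force: [-0.1, 0.0, -0.1]
gripper_width: 24.2
gripper_force: 0.0
```

```bash
python3 -m jog '{"jaw":[24,24,24,90,90,90,90,90,90,90],"slide":[[0,0,-0.5],[0,0,-1],[0,0,-1],[0,0,-1],[0,0,-1],[0,0,-1],[0,0,-0.5],[0,0,0],[-0.915,-0.34,0],[-0.915,-0.34,0]],"spin":[0,0,0,0,-1,-1,-1,-0.14,0,0]}'
python3 -m jog '{"jaw":[90,90,90,90,90,90,90,90,90,90],"slide":[[-0.915,-0.34,0],[-0.915,-0.34,0],[-0.915,-0.34,0],[-0.915,-0.34,0],[-0.915,-0.34,0],[-0.915,-0.34,0],[-0.915,-0.34,0],[-0.915,-0.34,0],[-0.915,-0.34,0],[-0.915,-0.34,0]],"spin":[0,0,0,0,0,0,0,0,0,0]}'
python3 -m jog '{"jaw":[90,90,90],"slide":[[-0.915,-0.34,0],[0,0,0],[0,0,0]],"spin":[0,0,0]}'
python3 - <<'E'
from h import *
print(env.state()["ee_pos"])
im=env.grab_frame("wrist"); m=env.camera_model("wrist"); np.save("w5.npy",m,allow_pickle=True)
a=cv2.resize(im[60:300,180:460,::-1],None,fx=2.5,fy=2.5,interpolation=cv2.INTER_CUBIC)
cv2.imwrite("pics/w5.png",a)
E
```

```text
time_s: 24.05
ee_pos: [632.0, 248.2, 188.0]
ee_rot: [-179.9, -0.0, 113.0]
force: [-0.5, -0.6, -0.6]
gripper_width: 77.4
gripper_force: 0.0
time_s: 25.05
ee_pos: [645.6, -45.3, 187.9]
ee_rot: [-179.9, -0.1, 112.9]
force: [0.1, 0.1, -0.5]
gripper_width: 89.9
gripper_force: 0.0
time_s: 25.35
ee_pos: [647.1, -73.7, 188.0]
ee_rot: [-179.9, -0.1, 112.9]
force: [0.0, 0.5, 0.5]
gripper_width: 90.4
gripper_force: 0.0
[647.10515303 -73.6645491  187.97229752]
```

View pics/w5.png

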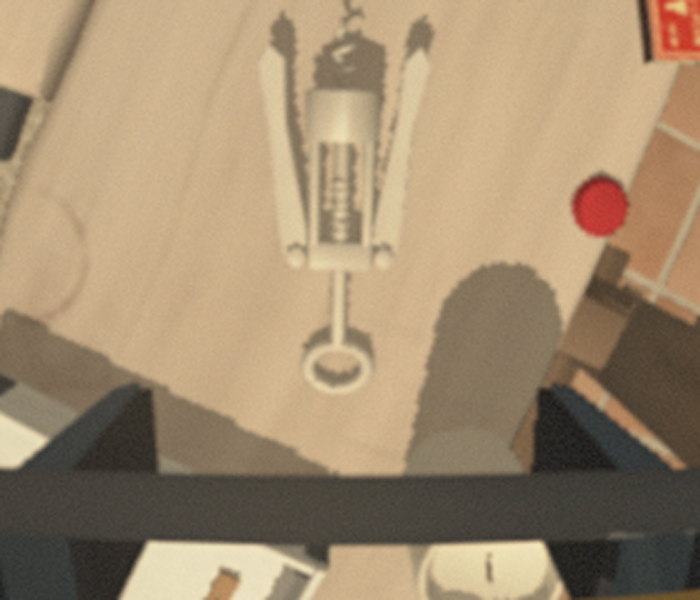

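Run:
```python
from h import *
m=np.load("w5.npy",allow_pickle=True).item()
g={}
for n,c,z in (("ring",(338,392),4),("w1",(270,50),20),("w2",(419,52),20),("w1d",(284,14),20),("w2d",(424,14),20),("p1",(296,257),12),("p2",(384,257),12),("wl mid",(283,150),16),("wr mid",(402,150),16)):
    g[n]=pt(m,(180+c[0]/2.5-.3,60+c[1]/2.5-.3),z,True); print(n,g[n].round(1))
u=np.array([-np.sin(np.radians(22.9)),np.cos(np.radians(22.9)),0]); v=np.array([u[1],-u[0],0])
o=g["ring"]+83*u
for n in g: print(n,"body x,y",((g[n]-o)@v).round(1),((g[n]-o)@u).round(1))
```

```text
ring [ 661.3 -111.8    4. ]
w1 [572.8  22.7  20. ]
w2 [632.6  47.   20. ]
w1d [572.1  39.9  20. ]
w2d [627.9  63.7  20. ]
p1 [618.4 -58.5  12. ]
p2 [654.9 -43.   12. ]
wl mid [594.9 -16.1  16. ]
wr mid [643.    4.3  16. ]
ring body x,y -0.0 -83.0
w1 body x,y -29.2 75.3
w2 body x,y 35.3 74.4
w1d body x,y -23.1 91.4
w2d body x,y 37.5 91.7
p1 body x,y -18.8 -17.2
p2 body x,y 20.9 -17.2
wl mid body x,y -23.9 31.0
wr mid body x,y 28.3 31.0
```

```bash
python3 -m jog '{"jaw":[90,90,90,90,90,90,90,90,90,90],"slide":[[0.9,0,0],[0.91,0,0],[0,0,1],[0,0,1],[0,0,1],[0,0,1],[0,0,1],[0,0,0.6],[0,0,0],[0,0,0]],"spin":[0.1,0,0,0,0,0,0,0,0,0]}'
```

```text
time_s: 26.4
ee_pos: [626.9, -22.3, 21.0]
ee_rot: [180.0, -0.0, 112.3]
force: [-0.5, -0.4, -0.3]
gripper_width: 90.3
gripper_force: 0.0
```

```bash
python3 -m jog '{"jaw":[90,90,90,90],"slide":[[0,-0.03,0.4],[0,0,0.18],[0,0,0],[0,0,0]],"spin":[0,0,0,0]}'
python3 -m jog '{"jaw":[30,30,30,30,30,30,30,30],"slide":[[0,0,0],[0,0,0],[0,0,0],[0,0,0],[0,0,0],[0,0,0],[0,0,0],[0,0,0]],"spin":[0,0,0,0,0,0,0,0]}' 35
```

```text
time_s: 26.8
ee_pos: [626.0, -23.7, 3.5]
ee_rot: [180.0, 0.0, 112.2]
force: [0.3, -0.8, -0.3]
gripper_width: 90.1
gripper_force: 0.0
time_s: 27.6
ee_pos: [625.6, -23.7, 3.5]
ee_rot: [-180.0, -0.0, 112.2]
force: [-3.2, 0.1, 3.6]
gripper_width: 61.3
gripper_force: 34.6
```

```bash
python3 -m jog '{"jaw":[30,30,30,30,30,30,30,30,30,30],"slide":[[0,0,-0.2],[0,0,-0.5],[0,0,-0.9],[0,0,-0.9],[0,0,-0.9],[0,0,-0.6],[0,0,-0.2],[0,0,0],[0,0,0],[0,0,0]],"spin":[0,0,0,0,0,0,0.4,0.8,0.8,0.8]}' 45
python3 -m jog '{"jaw":[30,30,30,30,30,30,30,30,30,30],"slide":[[0,0,0],[-0.4,-0.1,0],[-0.7,-0.1,0],[-0.9,-0.2,0],[-1,-0.2,0],[-1,-0.2,0],[-1,-0.2,0],[-1,-0.2,0],[-1,-0.2,0],[-0.8,-0.2,0]],"spin":[0.5,0,0,0,0,0,0,0,0,0]}'
python3 -m jog '{"jaw":[30,30,30,30],"slide":[[-0.5,-0.1,0],[-0.3,-0.05,0],[0,0,0],[0,0,0]],"spin":[0,0,0,0]}'
```

```text
time_s: 28.6
ee_pos: [626.3, -23.5, 129.3]
ee_rot: [179.9, -0.0, 89.6]
force: [-0.7, 0.3, -2.3]
gripper_width: 60.9
gripper_force: 44.5
time_s: 29.6
ee_pos: [560.2, -256.0, 129.3]
ee_rot: [180.0, 0.0, 85.9]
force: [0.2, 0.2, -1.9]
gripper_width: 61.2
gripper_force: 44.5
time_s: 30.0
ee_pos: [555.0, -276.5, 129.2]
ee_rot: [-180.0, -0.0, 85.9]
force: [-0.6, 0.0, -1.9]
gripper_width: 60.7
gripper_force: 44.5
```

```bash
python3 - <<'E'
from h import *
im=env.grab_frame("wrist"); m=env.camera_model("wrist")
cv2.imwrite("pics/w6.png",cv2.resize(im[0:300,120:520,::-1],None,fx=2,fy=2,interpolation=cv2.INTER_CUBIC))
E
python3 -m jog '{"jaw":[30,30,30,30,30,30,30,30],"slide":[[-0.1,0.13,0],[0,0,0.8],[0,0,1],[0,0,0.8],[0,0,0.5],[0,0,0.3],[0,0,0],[0,0,0]],"spin":[0,0,0,0,0,0,0,0]}'
```

```text
time_s: 30.85
ee_pos: [559.3, -280.5, 28.0]
ee_rot: [179.9, 0.0, 85.9]
force: [0.4, -0.9, -1.6]
gripper_width: 60.4
gripper_force: 44.5
```

View pics/w6.png

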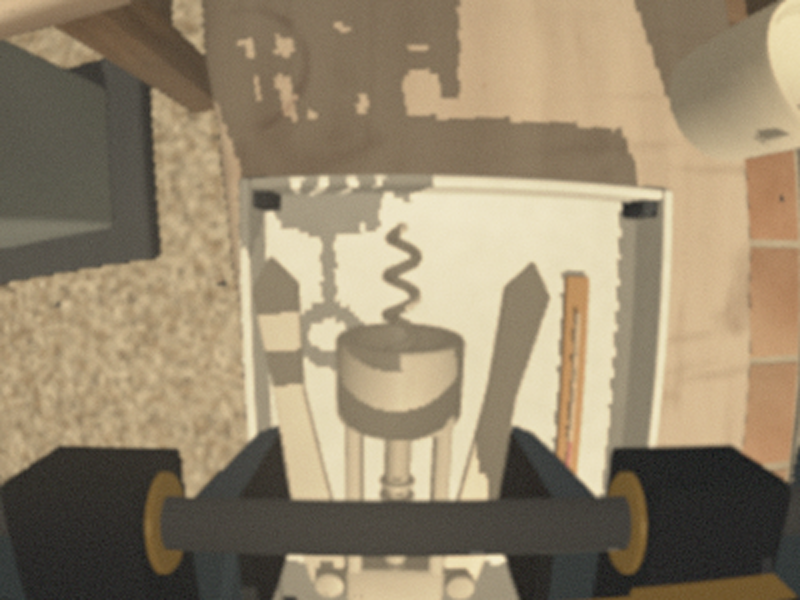

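The corkscrew hangs level over the white tray with its wings inside the walls. The thermometer lies clear of it on the right, around (572,370).

```bash
python3 -m jog '{"jaw":[30,30,30,30,30],"slide":[[0,0,0.3],[0,0,0.2],[0,0,0.1],[0,0,0],[0,0,0]],"spin":[0,0,0,0,0]}'
```

```text
time_s: 31.35
ee_pos: [558.5, -280.5, 9.3]
ee_rot: [180.0, -0.0, 85.8]
force: [-0.1, 0.3, -1.6]
gripper_width: 60.8
gripper_force: 44.5
```

```bash
python3 -m jog '{"jaw":[30,30,70,70,70,70],"slide":[[0,0,0.04],[0,0,0],[0,0,0],[0,0,0],[0,0,0],[0,0,0]],"spin":[0,0,0,0,0,0]}'
python3 -m jog '{"jaw":[70,70,70,70,70,70,70,70,70,70],"slide":[[0,0,-0.3],[0,0,-0.7],[0,0,-1],[0,0,-1],[0,0,-1],[0,0,-1],[0,0,-1],[0,0,-1],[1,0,0],[1,0,0]],"spin":[0,0,0,0,0,0,0,0,0,0]}'
python3 -m jog '{"jaw":[70,70,70,70,70,70,70],"slide":[[1,-0.5,0],[1,-0.5,0],[1,-0.5,0],[1,-0.5,0],[1,-0.5,0],[1,-0.5,0],[0,0,0]],"spin":[0,0,0,0,0,0,0]}'
python3 - <<'E'
from h import *
im=env.grab_frame("top")
cv2.imwrite("pics/t7.png",cv2.resize(im[140:275,160:430,::-1],None,fx=2.96,fy=2.96,interpolation=cv2.INTER_CUBIC))
E
```

```text
time_s: 31.95
ee_pos: [558.6, -280.4, 8.2]
ee_rot: [180.0, -0.0, 85.8]
force: [-0.7, -0.1, -0.2]
gripper_width: 70.0
gripper_force: 0.0
time_s: 32.95
ee_pos: [563.3, -220.7, 220.2]
ee_rot: [179.8, 0.0, 85.7]
force: [0.1, -0.2, -0.3]
gripper_width: 69.7
gripper_force: 0.0
time_s: 33.65
ee_pos: [484.4, -31.7, 219.0]
ee_rot: [-180.0, -0.1, 86.0]
force: [0.1, 0.1, 0.0]
gripper_width: 70.0
gripper_force: 0.0
```

View pics/t7.png

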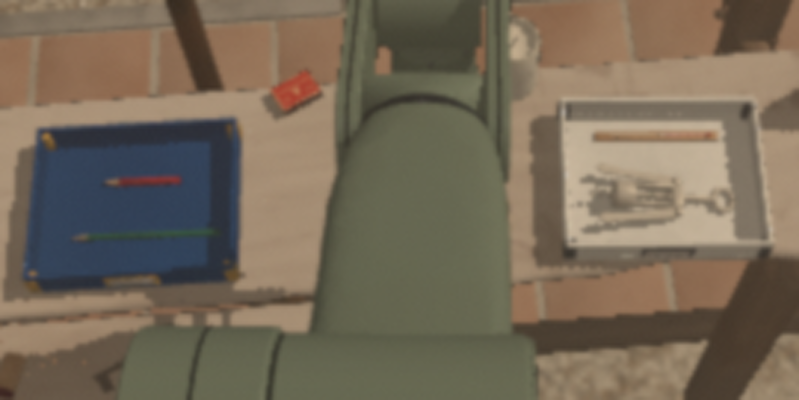

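The final top view shows the crayon around (143,181) and the pencil around (145,235), both well inside the blue tray. The thermometer, around (655,136), and the corkscrew, around (650,195), are both inside the white tray. The robot is clear of everything, so I'm handing in.

```bash
python3 -c "
from workcell import env
print(env.job_done())"
```

```text
the job is handed in; nothing more can be done
None
```

The pencil and crayon are in the blue tray and the thermometer and corkscrew in the white tray; I handed the job in after about 34 s of robot time, and no verdict came back.

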